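# Seat a knife holding block in the engraving bed's corner and hold it there

### The job

Take the long holding block (the one with the full-length spine) off the plywood board, set it flat on the steel engraving bed and press it firmly into the corner, long side flush against the long fence and one end against the short fence. Finish while still holding it and pressing it against both fences at once, so that it can be clamped. Leave the short block, cup, tin and graver where they are.

Things in the scene. Friction and masses are not known exactly. Their poses are not given: they have to be found in the camera images.
- block: the long holding block, bare aluminium, loose, 0.26 to 0.40 kg, flat on the plywood board: base 92 (x) x 46 (y) x 18 mm high; on top, centred, a spine 20 mm wide (y) and 24 mm high along its full length (x); 42 mm high in all. A thin dark wooden knife scale is inlaid in the spine's top. Origin: centre of the underside, z up. Same after a half turn. Can be pinched from above across the spine.
- short_block: the short block, bare aluminium, loose, on the same board, 105 mm or more from the long block, centre to centre, left or right of it: base 52 (x) x 46 (y) x 18 mm high with a round post 22 mm across and 24 mm high on top. Origin: centre of the underside. To be left alone (moved less than 15 mm).
- bed: the engraving bed, fixed on the table: dark steel plate, ground and oiled (friction 0.15 to 0.25, fences too), 200 (x) x 240 (y) x 12 mm thick, turned up to 0.35 rad, left or right of the robot's middle, the board on the other side. Origin: centre of its underside; flat top 12 mm above the table. Two fences stand on it: the long at its far (+x) edge, the short at its left (+y) edge.
- fence_long: the long fence, fixed to the bed: steel bar 14 (x) x 160 (y) x 14 mm high, axes parallel to the bed's. Origin: centre of its underside, on the bed's top. Its working face looks to the bed's -x, 7 mm from the origin.
- fence_short: the short fence, fixed to the bed: steel bar 90 (x) x 14 (y) x 14 mm high, axes parallel to the bed's. Origin: centre of its underside, on the bed's top. Its working face looks to the bed's -y, 7 mm from the origin.
- corner (a point): the point on the bed's top where the working faces of the two fences meet; axes parallel to the bed's. Seen from it the bed's open area lies towards -x and -y. The block seated has its x axis along the bed's y axis and its origin at x = -23 mm, y = -46 mm, z = 0 from here.
- board: the plywood stock board, fixed: 150 (x) x 240 (y) x 10 mm thick, origin at the centre of its underside. The two blocks lie on it.
- cup: orange plastic cup, 68 mm across, 75 mm high, loose on the table beyond the work; origin: centre of its underside. To be left alone.
- tin: small closed steel tin, 60 mm across, 45 mm high, loose on the table beyond the work; origin: centre of its underside. To be left alone.
- graver: hand graver (like a screwdriver), about 150 mm long, lying loose on the table beyond the work, roughly along y. To be left alone.
There are look-alikes about, which are no part of the job. Leave any green or orange look-alike of the block alone.

How it is judged:
At the end, for the whole second after the job is handed in: Through the last second the long block is still and flat on the bed (3 mm, 0.05 rad), within 0.05 rad of the long fence's line and 5 mm of the seated place, and the fingers hold or push it (over 2 N) so that it presses on each fence with over 2 N (contact force between block and fence_long above 2 N and contact force between block and fence_short above 2 N and contact force between the fingers and block above 2 N and angle between the x axis of block and the y axis of bed, either way round below 0.05 rad and angle between block's own z axis and vertical below 0.05 rad and x of block in the frame of corner between -0.028 and -0.018 m and y of block in the frame of corner between -0.051 and -0.041 m and z of block in the frame of corner between -0.003 and 0.003 m and linear speed of block below 0.02 m/s); the arm keeps its last pose, push and grip.
It fails at once if the short block is moved by more than 15 mm (distance of short_block from where it was at the start of the episode above 0.015 m).
It fails at once if the cup is moved by more than 15 mm (distance of cup from where it was at the start of the episode above 0.015 m).
It fails at once if the tin is moved by more than 15 mm (distance of tin from where it was at the start of the episode above 0.015 m).
It fails at once if the graver is moved by more than 15 mm (distance of graver from where it was at the start of the episode above 0.015 m).
It also fails if it takes over 42 s, if anything falls off the work surface, if the arm or the gripper's body presses on something with over 40 N, if the wrist force passes 120 N, or if a joint passes its speed limit or range.

### The arm

A 6-joint arm with a two-finger parallel gripper is mounted at the origin on the work surface. World frame = base frame: x ahead of the robot, y to its left, z up, the work surface at z = 0. Lengths are in m, angles in rad, forces in N, time in s.
With the tool pointing down it reaches from about 0.275 to 0.875 m from the base axis. Payload 12.5 kg.
Tool frame: the origin (TCP) lies at the very end of the fingers, on their centre line; the grasp point (between the pads) lies 19 mm behind it; x points along the fingers, y is the direction in which the jaws open and shut, and the axes are right-handed (so a half turn about x gives the same grasp; the last joint's range is limited). The gripper opens to 85 mm and grips with 20 to 120 N. Pads are 22 mm wide; open, the fingers measure 114 mm over their backs; the gripper's body (76 mm by 85 mm) begins 54 mm behind the grasp point. The pads swing forward as they close: fully open they stand 13 mm farther back than shut.
Start: joints at [1.038, 0.351, 1.652, -0, 1.139, -0.085], TCP at [0.238, 0.496, 0.206] pointing down, gripper open.
Joint ranges: [-2.75, 2.75], [-0.79, 2.1], [0.01, 2.65], [-1.57, 4.71], [0.07, 3.14], [-2.87, 2.87]. Speed limits (rad/s): [2.22, 2.22, 2.79, 3.14, 3.14, 3.14].

### API

Orientations are given as a 3x3 rotation matrix whose columns are the frame's x, y, z axes.
In Python, from bench import manip gives the robot as it stands. Calls block until the motion is done:
- manip.move_ptp(position, orientation): joint-space move of the TCP to a pose.
- manip.move_l(position, attitude=None, max_speed=0.15): straight line of the TCP; attitude=None keeps the orientation; max_speed is the mean speed in m/s.
- manip.move_j(angles): joint-space move.
- manip.set_gripper(opening, effort=None): opening from 0.0 (shut) to 1.0 (fully open); effort is the grip in N (None keeps the last); returns when the fingers have stopped.
- manip.dwell(seconds).
- manip.inverse_kinematics(position, orientation): joint angles nearest the present ones, or None.
- manip.grab_frame(name): name is "side" or "top"; returns (picture, depth): 480x640x3 uint8, red, green, blue; 480x640 float32, m along the optical axis (not along the pixel's ray), 0 where there is no reading.
- manip.get_calibration(name): a dict with "camera_matrix" (3x3 intrinsics, pixels), "R" (3x3) and "t" (3): a world point X has camera coordinates R X + t. Camera axes: x right, y down, z forward; pixel columns grow to the right and rows downward; lengths in m; the calibration is good to about 2 mm. A picture is of the moment at which its call begins. get_calibration takes no time and is no camera call.
A pose or a line that the arm cannot do raises manip.Unreachable and nothing moves.
- manip.sign_off(): hands the job in, once; it reports no verdict.
Trained networks look in the newest picture that a camera, given by its name, has taken for a name from the list of things; names that differ only in an ending like _2 or _b are one class to them, and where a whole thing is asked for, a point or a joint stands for the part that bears it (a point fixed in the world has none). Each returns a list of dicts, best first, with "confidence" (0 to 1); they miss things now and then, are a little off and sometimes report something else, mostly with a low value. They report only what shows in the picture. A call takes as long as a camera call. They do not tell look-alikes from the thing itself.
- manip.look_for(camera, name): "at" ([x, y, z] in m, in world coordinates, good to about 4 mm: the middle of the surface that is visible of it).
Readings, each from a call of its own:
- manip.current_time(): time.
- manip.current_qpos(): joint angles.
- manip.current_joint_vel(): joint speeds.
- manip.current_joint_torque(): joint torques, N m.
- manip.current_ee_pos(): TCP position.
- manip.current_tcp_rot(): TCP orientation.
- manip.current_force(): force on the tool from outside, world axes, zero at the start.
- manip.current_ft_torque(): the same for the moment, N m.
- manip.current_grip_width(): opening from 0.0 (shut) to 1.0 (fully open).
Only numpy, scipy, OpenCV 4.12 (cv2) and the standard library are available. Lean on these libraries where they do the work, as an engineer would, in place of code of your own. Each camera call takes 0.05 s, during which the arm holds its last target.

## Working session

There is one attempt and no reset: what is moved stays moved. The work goes in short steps, each a Python script; the robot and the scene stay as the last script left them, time stands still between calls to the robot, and variables do not carry over. Pictures are saved under pics/ and viewed, and the job is handed in when it is done.

```bash
ls; mkdir -p pics
python3 - <<'E'
from bench import manip
import cv2,numpy as np
for n in("top","side"):
    p,d=manip.grab_frame(n); cv2.imwrite(f"pics/{n}0.png",p[:,:,::-1]); np.savez(f"pics/{n}0.npz",p=p,d=d)
    c=manip.get_calibration(n);print(n,c)
    for k in("block","short_block","bed","fence_long","fence_short","board"):
        print(k,[(np.round(r["at"],3).tolist(),round(r["confidence"],2)) for r in manip.look_for(n,k)])
print(manip.current_time(),manip.current_tcp_rot())
E
```

```text
pics
top {'camera_matrix': array([[526.28921951,   0.        , 327.48910792],
       [  0.        , 526.28921951, 236.83985001],
       [  0.        ,   0.        ,   1.        ]]), 'R': array([[ 0.02311537, -0.99972142, -0.00477197],
       [-0.97265436, -0.02138561, -0.23127071],
       [ 0.23110423,  0.00998738, -0.97287773]]), 't': array([-0.06680266,  0.55525332,  0.95069532])}
block [([0.33, -0.396, 0.024], 0.73), ([0.304, -0.254, 0.025], 0.65), ([0.329, -0.118, 0.019], 0.59), ([0.494, -0.127, 0.03], 0.56), ([0.791, -0.022, 0.045], 0.2)]
short_block [([0.524, -0.234, 0.026], 0.69)]
bed [([0.49, 0.173, 0.013], 0.88)]
fence_long [([0.568, 0.164, 0.023], 0.58)]
fence_short [([0.536, 0.263, 0.031], 0.74)]
board [([0.516, -0.187, 0.014], 0.8)]
side {'camera_matrix': array([[451.50963216,   0.        , 317.54755884],
       [  0.        , 451.50963216, 243.93049215],
       [  0.        ,   0.        ,   1.        ]]), 'R': array([[-0.98574875, -0.16803323, -0.0080151 ],
       [-0.1229388 ,  0.75209212, -0.64749015],
       [ 0.11482796, -0.63727723, -0.76203167]]), 't': array([0.51088922, 0.14481311, 0.89404448])}
block [([0.332, -0.1, 0.025], 0.98), ([0.712, -0.321, 0.025], 0.97), ([0.502, -0.116, 0.036], 0.94), ([0.331, -0.382, 0.024], 0.63), ([0.302, -0.245, 0.02], 0.6)]
short_block []
bed [([0.485, 0.189, 0.01], 0.79)]
fence_long [([0.567, 0.17, 0.028], 0.57)]
fence_short [([0.532, 0.266, 0.028], 0.72), ([0.745, 0.188, 0.045], 0.65)]
board [([0.516, -0.18, 0.007], 0.86)]
0.7 [[ 3.84843037e-05  4.32968976e-01  9.01408822e-01]
 [-5.89939767e-06  9.01408823e-01 -4.32968976e-01]
 [-9.99999999e-01  1.13447404e-05  3.72443470e-05]]
```

View pics/top0.png

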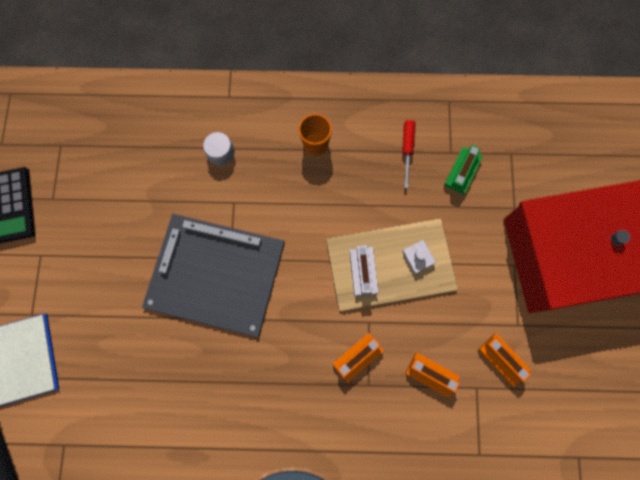

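View pics/side0.png

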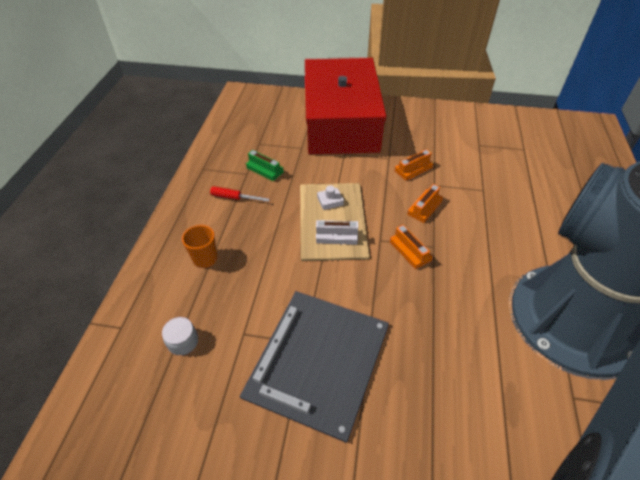

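```bash
cat > h.py <<'E'
import numpy as np,cv2
from bench import manip
def cloud(n,d):
    c=manip.get_calibration(n);K=c["camera_matrix"];v,u=np.mgrid[:480,:640]
    P=np.stack([(u-K[0,2])*d/K[0,0],(v-K[1,2])*d/K[1,1],d],-1)
    return (P-c["t"])@c["R"]
def proj(n,X):
    c=manip.get_calibration(n);q=(np.asarray(X)@c["R"].T+c["t"])@c["camera_matrix"].T
    return q[...,:2]/q[...,2:]
def onplane(n,uv,z):
    c=manip.get_calibration(n);uv=np.asarray(uv,float)
    r=np.c_[uv,np.ones(len(uv))]@np.linalg.inv(c["camera_matrix"]).T@c["R"]
    o=-c["R"].T@c["t"];s=(z-o[2])/r[:,2];return o+r*s[:,None]
def rect(P):
    (c,s,a)=cv2.minAreaRect((P[:,:2]*1000).astype(np.float32));return np.round(c,1),np.round(s,1),round(a,2)
E
python3 - <<'E'
from h import *
for n in("top","side"):
    f=np.load(f"pics/{n}0.npz");p,d=f["p"],f["d"];W=cloud(n,d);ok=d>0
    x,y,z=W[...,0],W[...,1],W[...,2]
    def near(c,r):return ok&(np.hypot(x-c[0],y-c[1])<r)
    m=near((.497,-.122),.065)
    print(n,"z hist",np.histogram(z[m]*1000,bins=range(0,66,6)))
    sp=m&(z>.044);print("spine",sp.sum(),rect(W[sp]),np.median(z[sp]))
    b=m&(z>.02);print("block",b.sum(),rect(W[b]))
    hsv=cv2.cvtColor(p,cv2.COLOR_RGB2HSV)
    g=(hsv[...,1]<90)&near((.49,.175),.2)&(z<.04)
    k=cv2.connectedComponentsWithStats(cv2.morphologyEx(g.astype(np.uint8),cv2.MORPH_OPEN,np.ones((3,3))))
    i=1+np.argmax(k[2][1:,4]);g=k[1]==i
    uv=np.argwhere(g)[:,::-1];print("bed",g.sum(),rect(onplane(n,uv,.012)),np.median(z[g]))
    fe=g&(z>.0205)&near((.55,.2),.15)
    print("fencepts",fe.sum())
    for nm,mm in(("fence",fe),):
        kk=cv2.connectedComponentsWithStats(mm.astype(np.uint8))
        for j in range(1,kk[0]):
            if kk[2][j,4]>40:print(" f",kk[2][j,4],rect(W[kk[1]==j]))
c=cv2.imread("pics/top0.png")[200:320,310:470];cv2.imwrite("pics/c1.png",cv2.resize(c,None,fx=5,fy=5,interpolation=2))
c=cv2.imread("pics/top0.png")[205:345,135:295];cv2.imwrite("pics/c2.png",cv2.resize(c,None,fx=4,fy=4,interpolation=2))
E
```

```text
top z hist (array([  87, 1667,  348,   23,  466,  104,   14,   19,  373,  120]), array([ 0,  6, 12, 18, 24, 30, 36, 42, 48, 54, 60]))
spine 503 (array([ 499.3, -126.5]), array([92.2, 20.4]), 6.9) 0.05258387774763604
block 1116 (array([ 499.3, -126.4]), array([92.5, 46.4]), 7.13)
bed 11754 (array([488.8, 172.3]), array([240.4, 201.1]), 77.61) 0.012293775854284258
fencepts 906
 f 567 (array([571.3, 161. ]), array([160.9,  15.1]), 77.29)
 f 339 (array([532.4, 262.4]), array([16.2, 89.6]), 76.76)
side z hist (array([ 73, 884, 173,  74, 238, 100,  74,  80, 270,  49]), array([ 0,  6, 12, 18, 24, 30, 36, 42, 48, 54, 60]))
spine 377 (array([ 497.4, -126.3]), array([90.8, 23.6]), 7.27) 0.05212784925963475
block 863 (array([ 496., -120.]), array([92.1, 36.2]), 7.07)
bed 13325 (array([487.2, 175.1]), array([241.1, 200.7]), 77.4) 0.012436966919295066
fencepts 1140
 f 662 (array([569.2, 160.9]), array([160.2,  15. ]), 77.34)
 f 478 (array([530.8, 262.8]), array([15.1, 89.6]), 77.1)
```

```bash
sleep 1
```

```text
(no output)
```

View pics/c1.png

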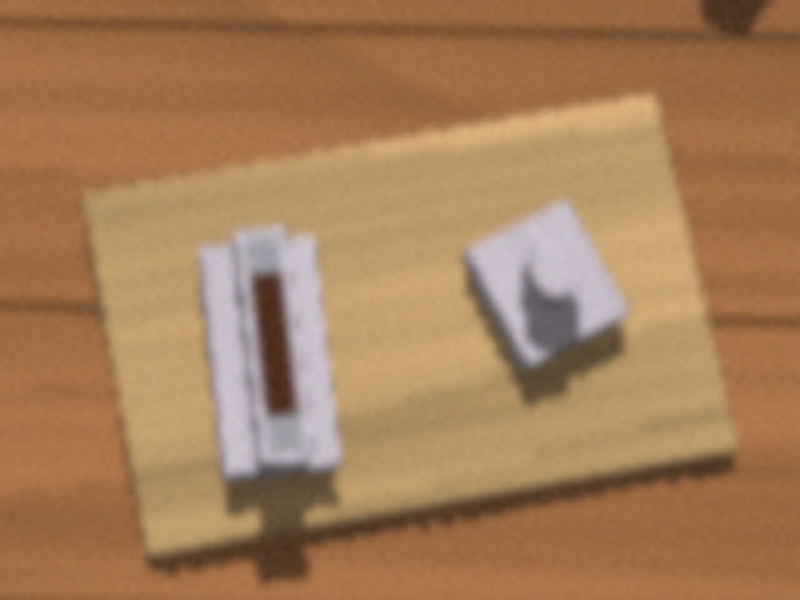

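View pics/c2.png

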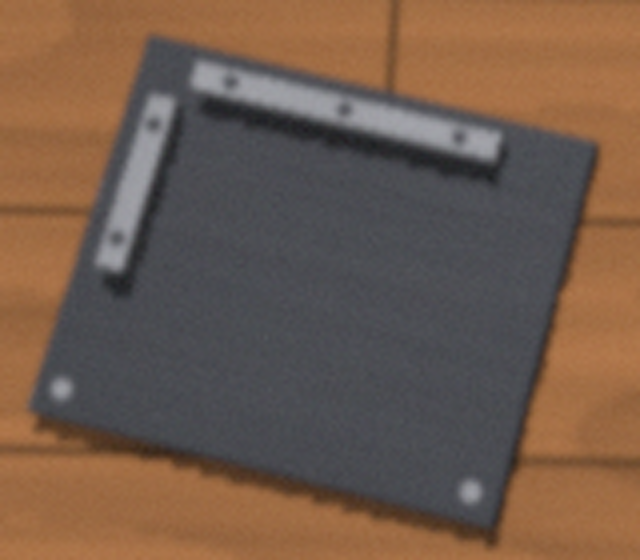

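The candidates in the top view are the bare aluminium block on the plywood (365,272), three orange ones (358,358), (433,375), (505,360), and a green one (463,170). The aluminium block fits: the crop shows a full-length spine (92 x 20 mm, top at z=52 mm) with a dark inlay, and it lies on the plywood. The short block with the post is at (420,258). The bed's corner is at its upper left, near (180,225).

```bash
cat >> h.py <<'E'
yaw=np.radians(77.3-90);ex=np.array([np.cos(yaw),np.sin(yaw)]);ey=np.array([-ex[1],ex[0]])
fl=np.array([.5703,.1610]);fs=np.array([.5316,.2626])
cor=ex*(ex@fl-.007)+ey*(ey@fs-.007)
seat=cor-.023*ex-.046*ey
pick=np.array([.4984,-.1264]);byaw=np.radians(7.1)
def rot(a):return np.array([[0,np.cos(a),np.sin(a)],[0,np.sin(a),-np.cos(a)],[-1,0,0.]])
def P(xy,z):return np.array([xy[0],xy[1],z])
E
python3 - <<'E'
from h import *
print(cor,seat,ex@fl-ex@cor, ey@fl-ey@cor, ex@fs-ex@cor)
for s in(0,np.pi):
    for xy,z,a in((pick,.031,byaw+np.pi/2+s),(pick,.15,byaw+np.pi/2+s),(seat,.034,yaw+np.pi+s),(seat,.15,yaw+np.pi+s)):
        q=manip.inverse_kinematics(P(xy,z),rot(a));print(None if q is None else np.round(q,2))
print(manip.current_force(),manip.current_time())
E
```

```text
[0.58185178 0.24409972] [0.54930156 0.20428159] 0.006999999999999895 -0.08360626155644424 -0.05308956121295311
[-0.34  0.54  1.87 -0.    0.73 -2.03]
[-0.34  0.35  1.8  -0.    0.99 -2.03]
[ 0.28  0.64  1.68 -0.    0.83 -2.64]
[ 0.28  0.48  1.61 -0.    1.06 -2.64]
[-0.34  0.54  1.87 -0.    0.73  1.11]
[-0.34  0.35  1.8  -0.    0.99  1.11]
[ 0.28  0.64  1.68 -0.    0.83  0.5 ]
[ 0.28  0.48  1.61 -0.    1.06  0.5 ]
[0.45803881 0.25611757 0.85872002] 0.7
```

Run:
```python
from h import *
R=rot(byaw-np.pi/2)
manip.move_ptp(P(pick,.13),R)
manip.set_gripper(.65,60)
manip.move_l(P(pick,.0315),max_speed=.1)
print(manip.current_ee_pos(),manip.current_force())
manip.set_gripper(0)
print(manip.current_grip_width(),manip.current_force(),manip.current_time())
manip.move_l(P(pick,.11),max_speed=.1)
print(manip.current_grip_width(),manip.current_force(),manip.current_time())
p,d=manip.grab_frame("side");cv2.imwrite("pics/s1.png",p[:,:,::-1])
```

```text
[ 0.49876512 -0.12652236  0.03201727] [ 0.26068201  0.08160994 -0.29112174]
0.0013587675518385233 [ 0.53861488 -0.20725643 -0.29216429] 5.2167
0.0024558826704435812 [-0.49523018 -0.24720969  0.37672866] 6.15
```

View pics/s1.png

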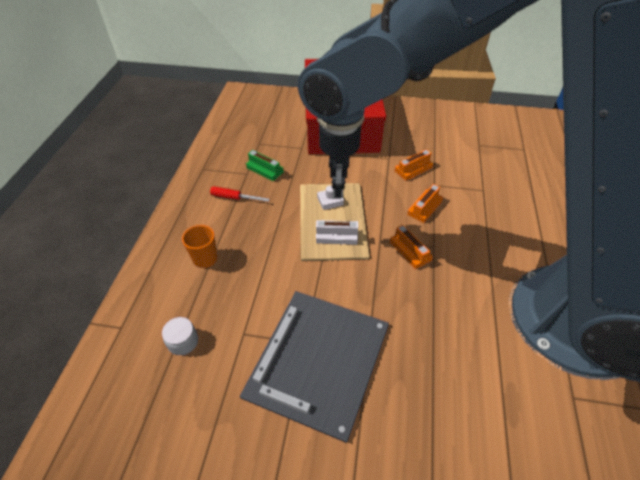

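Run:
```python
from h import *
e=manip.current_ee_pos();print(e,proj("side",e),proj("top",e),manip.current_tcp_rot().round(3).tolist(),manip.current_qpos())
p,d=manip.grab_frame("top");cv2.imwrite("pics/t1.png",cv2.resize(p[150:330,300:500,::-1],None,fx=3,fy=3));W=cloud("top",d);m=(d>0)&(np.hypot(W[...,0]-.4984,W[...,1]+.1264)<.1)&(W[...,2]>.06)
print(m.sum(),W[m].min(0),W[m].max(0))
p,d=manip.grab_frame("side");cv2.imwrite("pics/s2.png",cv2.resize(p[120:280,260:420,::-1],None,fx=4,fy=3.7))
```

```text
[ 0.49799433 -0.12625096  0.10933456] [336.74828262 204.8171931 ] [366.15950522 263.36486723] [[-0.001, 0.124, -0.992], [0.0, -0.992, -0.124], [-1.0, -0.001, 0.001]] [-3.38930899e-01  4.12696788e-01  1.83246239e+00  1.77435799e-05
  8.97679054e-01  1.10796265e+00]
9851 [ 0.39852883 -0.1978689   0.39771581] [ 0.55896453 -0.0425121   0.55423827]
```

View pics/t1.png

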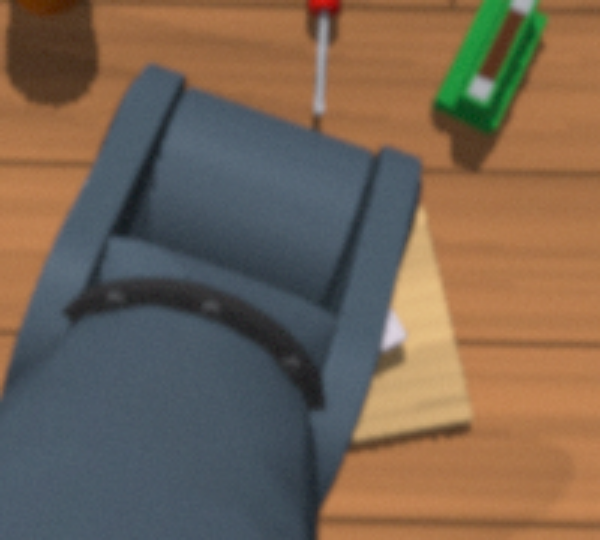

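View pics/s2.png

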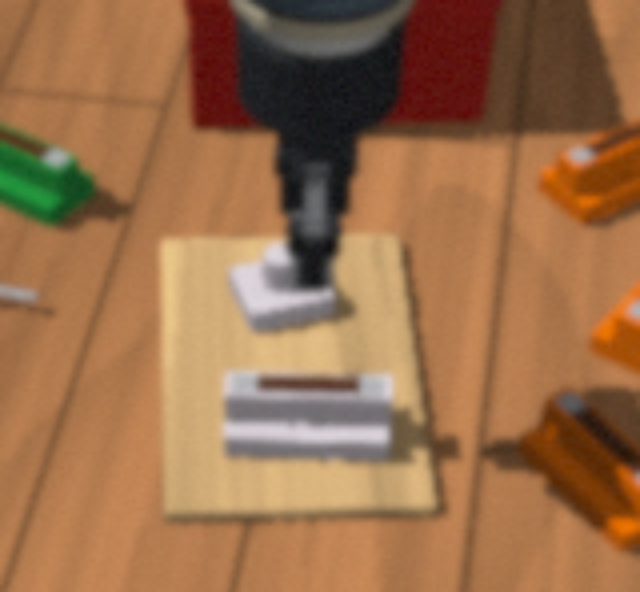

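Run:
```python
from h import *
p,d=manip.grab_frame("side");W=cloud("side",d);m=(d>0)&(np.hypot(W[...,0]-.498,W[...,1]+.126)<.06)
z=W[...,2]
for a,b in((.044,.06),(.07,.1),(.1,.105),(.105,.11),(.11,.115),(.115,.12),(.12,.125),(.125,.13),(.13,.14),(.14,.16)):
    k=m&(z>a)&(z<b)
    if k.sum()>3:print(a,k.sum(),np.percentile(W[k],[2,50,98],axis=0).round(4).tolist())
k=m&(z>.044)&(z<.06);print(rect(W[k]))
q=cloud("side",np.load("pics/side0.npz")["d"])
for v in range(188,204):print(v,[tuple((W[v,u]*1000).round().astype(int)) for u in(334,337,340)])
```

```text
0.044 380 [[0.4534, -0.1383, 0.0443], [0.4976, -0.1225, 0.0521], [0.5405, -0.1123, 0.0555]]
0.13 5 [[0.4872, -0.1232, 0.137], [0.4892, -0.1213, 0.1379], [0.5056, -0.1197, 0.1395]]
0.14 66 [[0.4863, -0.1228, 0.1413], [0.4961, -0.116, 0.1501], [0.5059, -0.1114, 0.1598]]
(array([ 497.5, -126.7]), array([90.7, 23.8]), 6.57)
188 [(np.int64(504), np.int64(-121), np.int64(161)), (np.int64(495), np.int64(-97), np.int64(184)), (np.int64(489), np.int64(-98), np.int64(184))]
189 [(np.int64(504), np.int64(-117), np.int64(162)), (np.int64(497), np.int64(-115), np.int64(164)), (np.int64(491), np.int64(-113), np.int64(167))]
190 [(np.int64(504), np.int64(-119), np.int64(157)), (np.int64(497), np.int64(-114), np.int64(162)), (np.int64(491), np.int64(-115), np.int64(163))]
191 [(np.int64(504), np.int64(-119), np.int64(155)), (np.int64(497), np.int64(-113), np.int64(161)), (np.int64(491), np.int64(-115), np.int64(160))]
192 [(np.int64(504), np.int64(-120), np.int64(151)), (np.int64(497), np.int64(-116), np.int64(155)), (np.int64(491), np.int64(-113), np.int64(159))]
193 [(np.int64(504), np.int64(-119)
[... 885 characters left out ...]
(-227), np.int64(28)), (np.int64(510), np.int64(-227), np.int64(28)), (np.int64(503), np.int64(-229), np.int64(28))]
200 [(np.int64(516), np.int64(-224), np.int64(27)), (np.int64(509), np.int64(-223), np.int64(29)), (np.int64(503), np.int64(-228), np.int64(25))]
201 [(np.int64(516), np.int64(-220), np.int64(27)), (np.int64(509), np.int64(-222), np.int64(27)), (np.int64(502), np.int64(-224), np.int64(26))]
202 [(np.int64(516), np.int64(-219), np.int64(25)), (np.int64(509), np.int64(-222), np.int64(23)), (np.int64(502), np.int64(-225), np.int64(21))]
203 [(np.int64(515), np.int64(-217), np.int64(24)), (np.int64(509), np.int64(-222), np.int64(20)), (np.int64(502), np.int64(-226), np.int64(17))]
```

The grasp missed, and the block hasn't moved. In the side view the closed fingertips end at row 197 (z≈0.137 by depth), but the reported TCP (z=0.109) projects to row 205. The real finger end is about 28 mm above the reported TCP, with no visible sideways error. I'll correct for that and watch the forces.

Run:
```python
from h import *
manip.set_gripper(.6,60)
manip.move_l(P(pick,.03),max_speed=.12)
f0=manip.current_force()
for z in(.02,.013,.007):
    manip.move_l(P(pick,z),max_speed=.06)
    f=manip.current_force();print(z,manip.current_ee_pos(),f)
    if abs(f[2]-f0[2])>6:break
manip.set_gripper(0)
print(manip.current_grip_width(),manip.current_force(),manip.current_time())
p,d=manip.grab_frame("side");cv2.imwrite("pics/s3.png",cv2.resize(p[120:280,260:420,::-1],None,fx=4,fy=3.7))
```

```text
0.02 [ 0.49824292 -0.12635514  0.01980975] [-0.59277338  0.55047909  0.50001239]
0.013 [ 0.49816301 -0.12630792  0.01263105] [ 0.60388276  0.25036071 -0.77834563]
0.007 [ 0.49815973 -0.12631838  0.00664219] [ 0.41403629 -0.31998276  0.24071031]
0.21880205524884036 [-1.18687592  1.6210566   4.16700271] 8.9333
```

View pics/s3.png

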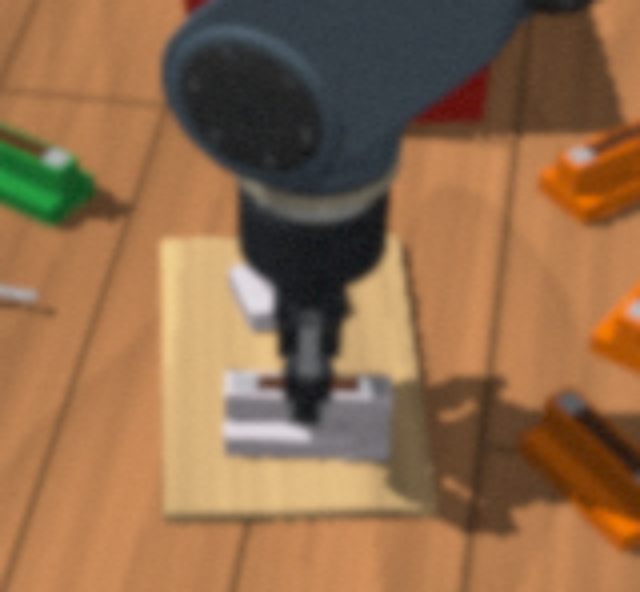

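Run:
```python
from h import *
manip.move_l(P(pick,.09),max_speed=.12)
print(manip.current_grip_width(),manip.current_force(),manip.current_ee_pos())
a=yaw  # jaw axis along bed +x
tgt=seat-.012*ex-.012*ey
manip.move_ptp(P(tgt,.09),rot(a))
print(manip.current_ee_pos(),manip.current_force(),manip.current_time())
manip.move_l(P(tgt,.035),max_speed=.1)
manip.dwell(.2)
print(manip.current_grip_width(),manip.current_force(),manip.current_time())
p,d=manip.grab_frame("side");cv2.imwrite("pics/s4.png",cv2.resize(p[270:450,220:420,::-1],None,fx=3.5,fy=3.3));np.savez("pics/s4.npz",d=d)
```

```text
0.22226053055050113 [ 0.12035083 -0.06646743 -3.0174017 ] [ 0.49787784 -0.12624632  0.08928398]
[0.53505699 0.19418737 0.08976585] [ 0.14274858  0.19618178 -3.29583292] 11.05
0.21652770633763666 [-1.361132    0.09734594 -3.40796717] 11.95
```

View pics/s4.png

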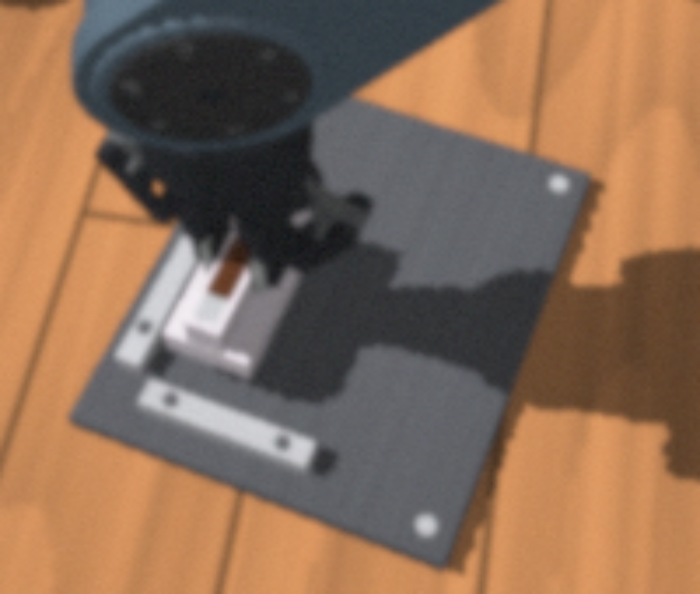

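The block is held level and aligned just above the bed, clear of both fences. The spine end is at crop (205,315). Next I'll lower it by force.

Run:
```python
from h import *
tgt=seat-.012*ex-.012*ey
fz=lambda:np.mean([manip.current_force() for _ in range(3)],axis=0)
z=.035
for z in[.016,.012,.0105,.009,.008,.007,.006,.005,.004,.003]:
    manip.move_l(P(tgt,z),max_speed=.05); f=fz(); print(z,manip.current_ee_pos().round(4),f.round(2),manip.current_ft_torque().round(2))
    if f[2]>4: break
print(manip.current_grip_width(),manip.current_time())
p,d=manip.grab_frame("side");cv2.imwrite("pics/s5.png",cv2.resize(p[270:450,220:420,::-1],None,fx=3.5,fy=3.3))
```

```text
0.016 [0.5349 0.1952 0.0157] [-0.21 -0.22 -3.23] [-0.01 -0.07 -0.06]
0.012 [0.5349 0.1952 0.0119] [ 0.25 -0.47 -2.89] [ 0.02 -0.02  0.  ]
0.0105 [0.5349 0.1952 0.0105] [ 0.54 -0.46 -3.96] [ 0.06 -0.01  0.01]
0.009 [0.5352 0.1953 0.0093] [-0.3  -0.09  1.69] [ 0.    0.01 -0.02]
0.008 [0.5353 0.1953 0.0092] [-5.95 -1.26 14.66] [-0.3   0.86 -0.05]
0.21840547565520022 13.5333
```

View pics/s5.png

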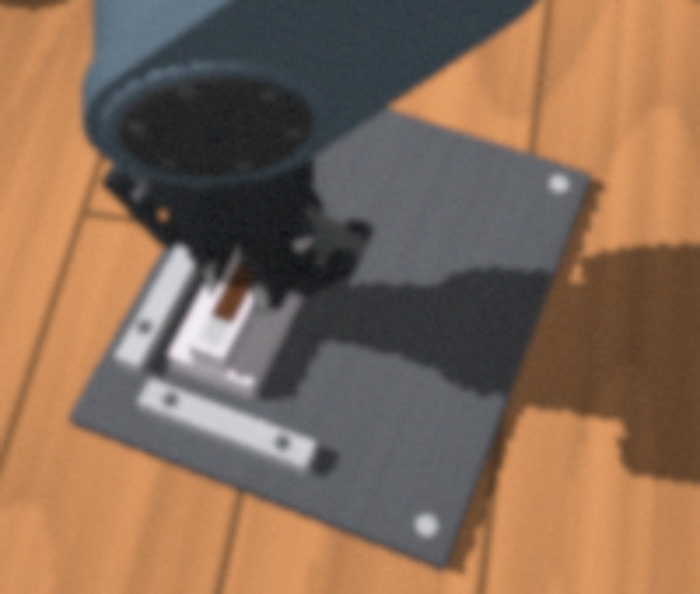

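```bash
cat > press.py <<'E'
from h import *
def F():
    f=np.mean([manip.current_force() for _ in range(4)],axis=0);return np.array([f[:2]@ex,f[:2]@ey,f[2]])
def rel():
    e=manip.current_ee_pos();return np.array([(e[:2]-seat)@ex,(e[:2]-seat)@ey])*1000
def go(a,b,z=.0087,v=.04):
    manip.move_l(P(seat+a*ex+b*ey,z),max_speed=v)
    f=F();print("cmd",round(a*1e3,2),round(b*1e3,2),z,"rel",rel().round(2),"F",f.round(1),"T",manip.current_ft_torque().round(2));return f
E
python3 - <<'E'
from press import *
a=b=-.012
f=go(a,b)
a=-.005;f=go(a,b)
while a<.006 and f[0]>-12:
    a+=.0007;f=go(a,b)
b=-.005;f=go(a,b)
while b<.006 and f[1]>-12:
    b+=.0007;f=go(a,b)
print(a,b,manip.current_grip_width(),manip.current_time())
E
```

```text
cmd -12.0 -12.0 0.0087 rel [-11.81 -11.87] F [-3.1 -1.5  8. ] T [-0.19  0.48 -0.01]
cmd -5.0 -12.0 0.0087 rel [ -4.02 -11.68] F [ 1.7 -1.   5.1] T [-0.15 -0.19  0.02]
cmd -4.3 -12.0 0.0087 rel [ -3.87 -11.69] F [-1.1  0.4  7.7] T [-0.04  0.25 -0.06]
cmd -3.6 -12.0 0.0087 rel [ -3.43 -11.72] F [-2.8  1.   8.3] T [-0.03  0.41 -0.  ]
cmd -2.9 -12.0 0.0087 rel [ -2.79 -11.71] F [-3.9 -0.1  8.1] T [ 0.05  0.49 -0.02]
cmd -2.2 -12.0 0.0087 rel [ -2.09 -11.7 ] F [-3.8  0.7  7.3] T [0.08 0.47 0.03]
cmd -1.5 -12.0 0.0087 rel [ -1.4  -11.71] F [-2.7  1.3  8.1] T [0.07 0.48 0.04]
cmd -0.8 -12.0 0.0087 rel [ -0.7  -11.71] F [-4.   0.3  8.8] T [ 0.05  0.48 -0.02]
cmd -0.1 -12.0 0.0087 rel [ -0.29 -11.77] F [-4.5 -0.1  8.9] T [0.16 0.68 0.04]
cmd 0.6 -12.0 0.0087 rel [ -0.24 -11.78] F [-8.2 -0.1 12.9] T [0.26 1.24 0.12]
cmd 1.3 -12.0 0.0087 rel [ -0.24 -11.8 ] F [-13.    0.8  15.8] T [0.48 1.87 0.19]
cmd 1.3 -5.0 0.0087 rel [-0.26 -5.44] F [-11.1  -4.2  18.6] T [-0.26  1.99  0.14]
cmd 1.3 -4.3 0.0087 rel [-0.28 -5.23] F [-12.4  -8.1  19.3] T [-0.8   2.02  0.13]
cmd 1.3 -3.6 0.0087 rel [-0.28 -4.75
[... 232 characters left out ...]
l [-0.31 -2.78] F [-11.8 -10.6  19.3] T [-1.14  2.1   0.17]
cmd 1.3 -0.8 0.0087 rel [-0.32 -2.08] F [-11.9 -10.6  19.7] T [-1.15  2.08  0.18]
cmd 1.3 -0.1 0.0087 rel [-0.3  -1.37] F [-11.8 -10.3  19.4] T [-1.09  2.16  0.15]
cmd 1.3 0.6 0.0087 rel [-0.29 -0.68] F [-13.2 -10.6  20.1] T [-1.12  2.09  0.12]
cmd 1.3 1.3 0.0087 rel [-0.32  0.03] F [-12.4 -10.8  19.5] T [-1.14  2.1   0.09]
cmd 1.3 2.0 0.0087 rel [-0.3   0.72] F [-11.8  -9.4  19.2] T [-1.13  2.11  0.17]
cmd 1.3 2.7 0.0087 rel [-0.33  1.37] F [-11.3 -11.2  19.3] T [-1.18  2.11  0.1 ]
cmd 1.3 3.4 0.0087 rel [-0.33  1.4 ] F [-12.5 -15.2  21.4] T [-1.94  2.25  0.17]
0.0013000000000000004 0.0034000000000000007 0.22026478005247455 19.7333
```

Run:
```python
from press import *
a=.0013
manip.set_gripper(0,90)
for b in(.0041,.0048,.0055,.0062):
    f=go(a,b)
    if f[1]<-27:break
go(.0022,b)
manip.dwell(.4)
print(F(),rel(),manip.current_grip_width(),manip.current_time())
for n in("side","top"):
    p,d=manip.grab_frame(n);np.savez(f"pics/{n}6.npz",p=p,d=d);cv2.imwrite(f"pics/{n}6.png",p[:,:,::-1])
cv2.imwrite("pics/s6.png",cv2.resize(cv2.imread("pics/side6.png")[280:430,230:380],None,fx=4,fy=4,interpolation=2))
W=cloud("side",np.load("pics/side6.npz")["d"])
r=(W[...,:2]-cor)@np.c_[ex,ey]*1000;z=W[...,2]*1000
inn=(np.abs(r[...,0]+23)<26)&(np.abs(r[...,1]+46)<60)
for lo,hi in((27,33),(48,60)):
    k=inn&(z>lo)&(z<hi)&(r[...,1]>-35)
    print(lo,k.sum(),np.median(z[k]),np.percentile(r[k],[1,50,99],axis=0).round(1).tolist(),"z vs x,y slope",np.linalg.lstsq(np.c_[r[k],np.ones(k.sum())],z[k],rcond=None)[0].round(3))
```

```text
cmd 1.3 4.1 0.0087 rel [-0.36  1.41] F [-11.7 -21.1  24.7] T [-2.76  2.36  0.18]
cmd 1.3 4.8 0.0087 rel [-0.37  1.41] F [-12.1 -24.8  26.5] T [-3.47  2.51  0.16]
cmd 1.3 5.5 0.0087 rel [-0.35  1.41] F [-11.4 -30.5  29.5] T [-4.29  2.5   0.18]
cmd 2.2 5.5 0.0087 rel [-0.34  1.41] F [-15.6 -29.9  31.4] T [-4.    3.35  0.13]
[-16.2382813  -29.00983399  32.34738416] [-0.37593234  1.40954905] 0.21544815720409605 21.35
27 313 29.746961205184277 [[-47.1, -34.2], [-34.8, -10.7], [2.3, 13.4]] z vs x,y slope [-7.00e-03 -4.30e-02  2.91e+01]
48 279 54.36247429092604 [[-37.0, -34.9], [-24.5, -17.3], [-10.6, 0.3]] z vs x,y slope [ 1.6000e-02 -3.5000e-02  5.3953e+01]
```

View pics/s6.png

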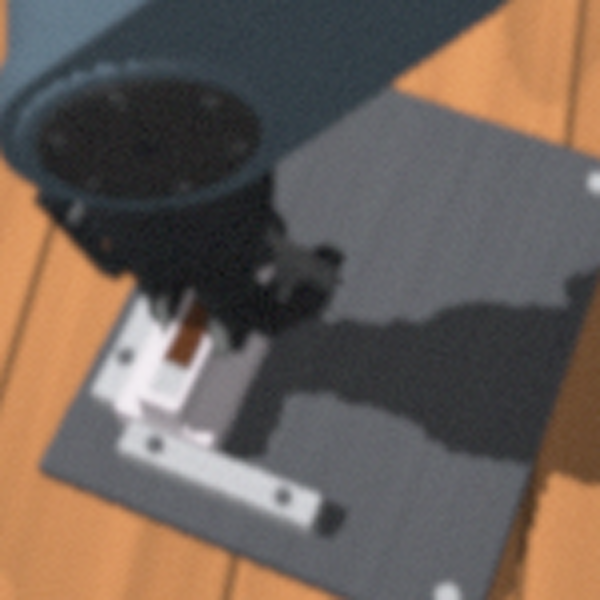

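View pics/top6.png

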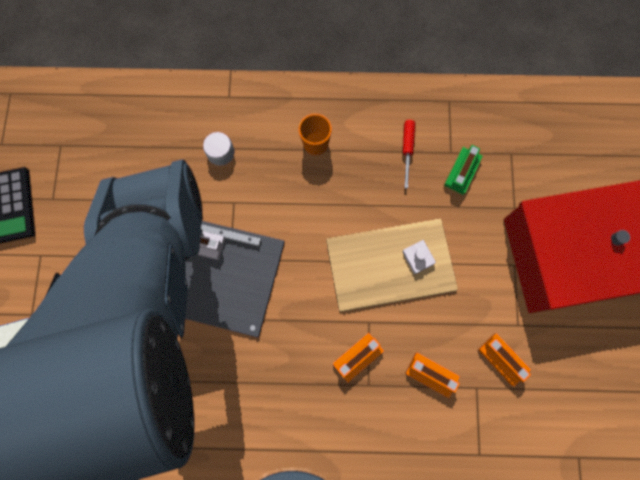

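Run:
```python
from press import *
def chk(n="side"):
    R=manip.current_tcp_rot();print("tool x axis (bed ex,ey comps)",R[:2,0]@ex,R[:2,0]@ey,"jaw yaw err",np.arctan2(R[1,1],R[0,1])-yaw,"z",manip.current_ee_pos()[2])
    W=cloud(n,np.mean([manip.grab_frame(n)[1] for _ in range(4)],axis=0))
    r=(W[...,:2]-cor)@np.c_[ex,ey]*1000;z=W[...,2]*1000
    for nm,k in(("spine",(np.abs(r[...,0]+23)<8)&(r[...,1]>-28)&(r[...,1]<-3)&(z>50)&(z<58)),("bed",(r[...,0]<-60)&(r[...,0]>-150)&(r[...,1]<-60)&(r[...,1]>-150)&(z<20)&(z>5))):
        print(nm,k.sum(),np.median(z[k]),"slope",np.linalg.lstsq(np.c_[r[k],np.ones(k.sum())],z[k],rcond=None)[0].round(3))
chk()
f=go(.0022,.0041); chk()
print(manip.current_time())
```

```text
tool x axis (bed ex,ey comps) -0.007044937782561481 -0.0075159438492827324 jaw yaw err 0.0007677688608518085 z 0.009380995732714927
spine 129 54.760795713913595 slope [-2.4000e-02 -0.0000e+00  5.4244e+01]
bed 2140 12.307065309057071 slope [ 0.0000e+00 -1.0000e-03  1.2192e+01]
cmd 2.2 4.1 0.0087 rel [-0.34  1.39] F [-16.3 -20.5  28.2] T [-2.43  3.14  0.13]
tool x axis (bed ex,ey comps) -0.0061892899070115194 -0.005256118685293802 jaw yaw err 0.0005504387922441456 z 0.009402351442151152
spine 130 54.77300287397787 slope [-4.0000e-03 -4.0000e-03  5.4567e+01]
bed 2146 12.338789810728727 slope [-0.    -0.    12.263]
22.1
```

Run:
```python
from press import *
manip.dwell(.3);print(F(),rel(),manip.current_grip_width(),manip.current_joint_vel().round(4),manip.current_time())
manip.sign_off()
```

```text
[-16.32168533 -20.54854603  28.29403171] [-0.35171365  1.41091397] 0.2098353616748615 [ 0.0003 -0.0004  0.0002  0.0014 -0.      0.0014] 22.4
the job is handed in; nothing more can be done
```

The long aluminium block is seated in the corner of the bed, and the gripper is still holding it and pressing it against both fences. I handed the job in at 22.4 s; it reports no verdict.

- **Missed first grasp:** the first grasp closed on air. The side camera showed the real fingertips about 28 mm above the reported TCP, so I corrected for that and the second grasp held. The block had not moved in between.
- **Seating:** I set the block down by force, slid it until it stopped against the long fence, then slid it along until it stopped against the short fence. It stopped within 0.4 mm (across) and 1.4 mm (along) of the place measured by camera.
- **Last forces:** about 16 N towards the long fence, 21 N towards the short fence and 28 N down, with a 90 N grip. These are wrist readings that include friction with the bed. I estimate each fence gets at least 8 N, but I did not measure the fence contacts directly.
- **Flatness:** the tool was tilted less than 0.01 rad and turned less than 0.001 rad from the bed's line, and the arm was still. The spine top measured 54.7 mm against an expected 54 mm. An earlier rough plane fit suggested a tilt of about 0.04 rad, but the tighter fits did not confirm it.
- **Other objects:** the short block, cup, tin and graver look unmoved in the last top picture, and so do the orange and green look-alikes.

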